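# Release the larger ball from the two-lane ball feeder

## Task

The ball feeder on the table holds two steel grinding balls, one in each sloping lane, behind a gate. Let the larger ball out: tilt the feeder's spring-centred lever well over towards the lane with the larger ball, hold it there for at least a second so that the ball rolls down to the foot of its lane, then let the lever spring back upright. The smaller ball must stay behind its gate; do not touch the balls and leave the things round about where they are.

Things in the scene. Friction and masses are not known exactly. Their poses are not given: they have to be found in the camera images.
- feeder: Two-lane ball feeder fixed on the table; dark base plate 232 x 150 mm, grey pedestals, black lane floors between aluminium rails. Origin: on the table below the lever's pivot; x points up the lanes (away from the robot), y to the robot's left, z up. Lanes at y = +45 and -45 mm, 36 mm wide inside, sloping down to -x. It spans x -132 to +100 mm; rear wall 118 mm high, rails by the lever about 90 mm.
- lever (a joint): Lever upright between the lanes, pivot 70 mm over the feeder's origin, axis along its x. 0 rad: upright, where a spring (0.5 N m/rad; 3 N at the knob fully over) returns it; positive: tilted to +y (left lane), negative: to -y; stops at +-0.60. It is one rocker with both gate blades: tilted towards a lane, it sinks that lane's gate (clear from 0.40 on) and keeps the other shut.
- lever_knob (a point): Middle of the black knob (26 mm thick, 33 mm tall) on the lever, 95 mm from the pivot: upright, 165 mm above the table, with the knob from 148 to 181 mm; the steel rod below is 8 mm thick. At 0.50 rad it has moved 46 mm sideways and 12 mm down.
- gate_line (a point): Point at floor height (70 mm) on the feeder's middle line where the two gate blades (12 mm wide) cross their lanes, 45 mm to either side (y). Balls wait just behind it, at larger feeder x.
- lane_foot (a point): Point at floor height (41 mm) on the feeder's middle line at the end wall of the lanes' lower part, 113 mm from the gates; a released ball comes to rest against that wall, at the foot of its lane.
- ball_large: The larger steel ball, 28 mm in diameter, loose behind the gate of one of the two lanes (either). Origin: its centre.
- ball_small: The smaller steel ball, 18 mm in diameter, loose behind the gate of the other lane. Origin: its centre.
- salve: Closed round salve tin, 55 mm wide, 22 mm high, standing to the right of the feeder; a bystander. Origin: centre of its underside.
- brass_weight: Small brass weight with a knob, 22 mm wide, 24 mm high, standing to the right of the feeder; a bystander. Origin: centre of its underside.
- porcelain_crucible: White porcelain crucible, 36 mm wide, 37 mm high, standing to the left of the feeder; a bystander. Origin: centre of its underside.

How it is judged:
On the way:
1. the lever is held at least 0.35 rad over towards the larger ball's lane for 0.6 s (((value of joint lever above 0.35 rad and y of ball_large in the frame of feeder above 0.02 m) or (value of joint lever below -0.35 rad and y of ball_large in the frame of feeder below -0.02 m))), for 0.6 s.
At the end, for the whole second after the job is handed in: The larger ball lies at rest (under 0.03 m/s) at the foot of its lane, its centre 80 to 125 mm before the gate; the smaller ball is still in its lane behind its gate; the lever stands upright again within 0.08 rad (x of ball_large in the frame of feeder between -0.125 and -0.08 m and z of ball_large in the frame of feeder above 0.04 m and linear speed of ball_large below 0.03 m/s and y of ball_large in the frame of feeder between -0.065 and 0.065 m and x of ball_small in the frame of feeder between 0.004 and 0.09 m and y of ball_small in the frame of feeder between -0.065 and 0.065 m and z of ball_small in the frame of feeder above 0.07 m and value of joint lever between -0.08 and 0.08 rad); the robot touches nothing.
It fails at once if the smaller ball gets past its gate (x of ball_small in the frame of feeder below 0 m).
It fails at once if the robot touches a ball (contact force between any of the fingers, the arm and ball_large above 0.3 N or contact force between any of the fingers, the arm and ball_small above 0.3 N).
It fails at once if a bystander is moved by more than 20 mm (distance of any of salve, brass_weight, porcelain_crucible from where it was at the start of the episode above 0.02 m).
It also fails if it takes over 35 s, if anything falls off the work surface, if the arm or the gripper's body presses on something with over 40 N, if the wrist force passes 120 N, or if a joint passes its speed limit or range.

## Robot

A 7-joint arm with a two-finger parallel gripper is mounted at the origin on a cart in front of the work surface, level with it; the furniture and walls round the work are solid. World frame = base frame: x ahead of the robot, y to its left, z up, the work surface at z = 0. Lengths are in m, angles in rad, forces in N, time in s.
With the tool pointing down it reaches from about 0.35 to 0.9 m from the base axis. Payload 8.1 kg.
Tool frame: the origin (TCP) lies at the very end of the fingers, on their centre line; the grasp point (between the pads) lies 19 mm behind it; x points along the fingers, y is the direction in which the jaws open and shut, and the axes are right-handed (so a half turn about x gives the same grasp; the last joint's range is limited). The gripper opens to 92 mm and grips with 3 to 60 N. Pads are 19 mm wide; open, the fingers measure 130 mm over their backs; the gripper's body (75 mm by 190 mm) begins 47 mm behind the grasp point.
Start: joints at [-0.103, 0.434, 0.025, 1.573, -0.012, 1.134, -0.075], TCP at [0.625, -0, 0.194] pointing down, gripper open.
Joint ranges: [-2.62, 2.62], [-0.44, 2.09], [-1.27, 1.32], [0.08, 2.57], [-1.32, 4.46], [0.12, 2], [-2.74, 2.74]. Speed limits (rad/s): [2.22, 2.22, 3.01, 3.01, 3.14, 3.14, 3.14].

## Interface

Orientations are given as a rotation vector (axis times angle).
In Python, from cell import arm gives the robot as it stands.
- The arm moves only by the tool servo_tool, never from a script. Its argument "plan" is a list of rows, each a list of 2 entries, a list of its own where there are three numbers: the shift along the world's x, y, z in cm, then the turn, a rotation vector about the world's x, y, z in degrees. A call has 1 to 12 rows; each row is the pose to reach, as a shift and turn from the pose measured when the call began; what a row does not reach only later rows make up. A row lasts 1/10 s, in which the tool goes at most 50 mm and 8.59 degrees, less where a joint would pass 70% of its speed; a pose out of reach is approached as far as the arm can. A call with a gripper value outside its range is refused whole. "grip" is the opening, from 0 (shut) to 1 (fully open), set as the call begins (left out, the last holds). The fingers move at their own pace and stop on an object; "squeeze" is the grip in N (left out, the last holds). Time passes only in rows, so rows that repeat a pose let the fingers close. It gives the time, the measured TCP pose, the force and the opening at its end, in the units of the state.
- arm.observe(): the state, without advancing time (a new reading comes with each control period).
- arm.get_image(name): name is "scene" or "side" or "wrist"; returns a dict with "frame" (420x560x3 uint8, blue, green, red), "fx", "fy", "cx", "cy" (pixels), "position" and "rotation" of the camera in the world. Camera axes: x right, y down, z forward; pixel columns grow to the right and rows downward; lengths in m; the calibration is good to about 2 mm. A picture is of the moment at which its call begins. There is no depth.
- arm.sign_off(): hands the job in, once; it reports no verdict.
Trained networks look in a picture, given as the dict that the camera call returned (one of the last four; its "shot" number tells which), for a name from the list of things; names that differ only in an ending like _2 or _b are one class to them, and where a whole thing is asked for, a point or a joint stands for the part that bears it (a point fixed in the world has none). Each returns a list of dicts, best first, with "score" (0 to 1); they miss things now and then, are a little off and sometimes report something else, mostly with a low value. They report only what shows in the picture. A call takes as long as a camera call.
- arm.search_frame(picture, query): "at" ([column, row] in pixels, amid what is visible of it).
- arm.trace(picture, query): "pixels" (420x560 bool, what is visible of it) and "at" ([column, row] in pixels, amid what is visible of it).
The state is a dict: "clock": time; "joints": joint angles; "dq": joint speeds; "joint_efforts": joint torques, N m; "position": TCP position; "ee_rot": TCP orientation; "force": force on the tool from outside, world axes, zero at the start; "ft_torque": the same for the moment, N m; "width": opening from 0.0 (shut) to 1.0 (fully open).
Only numpy, scipy, OpenCV 4.12 (cv2) and the standard library are available. Lean on these libraries where they do the work, as an engineer would, in place of code of your own. Each camera call takes 0.05 s, during which the arm holds its last target.

## Working session

There is one attempt and no reset: what is moved stays moved. The work goes in short steps, Python scripts to look and compute and a tool call to move; the robot and the scene stay as the last step left them, time stands still between calls to the robot, and variables do not carry over. Pictures are saved under pics/ and viewed, and the job is handed in when it is done.

Besides the shell and the picture viewer there is one more tool, called after ">>>" as name([rows], argument=value, ...), one row to a line, values as JSON. servo_tool: Moves the arm, as the interface text tells. Its arguments: {"type":"object","properties":{"plan":{"type":"array","items":{"type":"array"}},"grip":{"type":"number"},"squeeze":{"type":"number"}},"required":["plan"]}

```bash
mkdir -p pics
python3 - <<'E'
from cell import arm
import cv2,json
o=arm.observe();print(o)
for n in ["scene","side","wrist"]:
    p=arm.get_image(n);cv2.imwrite(f"pics/{n}0.png",p["frame"])
    print(n,p["fx"],p["cx"],p["cy"],p["position"],p["rotation"])
    for q in ["lever_knob","ball_large","ball_small","feeder"]:
        print(q,[(r["at"],round(r["score"],2)) for r in arm.search_frame(p,q)][:3])
E
```

```text
{'clock': 0.0, 'joints': array([-0.10263452,  0.43524074,  0.02495096,  1.57410531, -0.01159462,
        1.13397833, -0.075103  ]), 'dq': array([-4.64112717e-05,  1.88570565e-03,  8.30248134e-04, -5.13676893e-04,
        2.67487006e-03, -3.95236701e-04, -2.25539341e-03]), 'joint_efforts': array([ 3.89017032e-04, -6.67853522e+01,  9.84863900e-01, -3.14464223e+01,
       -6.05165795e-02,  4.27553023e-02,  1.12382318e-04]), 'position': array([ 6.24436925e-01, -2.94379801e-05,  1.93330545e-01]), 'ee_rot': array([ 1.20836053,  1.21025274, -1.21044162]), 'force': array([-0.36879497, -0.00321279,  0.08071502]), 'ft_torque': array([-0.00319233,  0.034721  ,  0.02276806]), 'width': 0.9977774215677281}
scene 466.2316025270117 288.2779461279282 207.2685916941007 [-0.15399162  0.65297472  1.05534537] [-1.09639318  2.42511887 -0.99493068]
lever_knob [([292.7, 188.5], 0.69), ([297.4, 215.7], 0.68)]
ball_large [([279.6, 205.3], 0.55)]
ball_small []
feeder [([299.0, 215.3], 0.97)]
side 422.26347476312367 275.76731196062667 203.09742956786675 [ 0.17503531 -0.90852785  0.5586847 ] [-1.94328946  0.35536807 -0.24865194]
lever_knob [([289.0, 204.6], 0.47)]
ball_large [([285.2, 219.6], 0.55)]
ball_small []
feeder [([287.0, 248.8], 0.66)]
wrist 345.14797565586184 281.9717202502102 210.52989619434499 [0.62606106 0.08150155 0.38427371] [ 2.83924573e+00 -1.13233488e-04  1.57629706e-03]
lever_knob [([202.1, 241.2], 0.82)]
ball_large [([217.5, 169.3], 0.56)]
ball_small [([230.2, 263.1], 0.52)]
feeder [([192.6, 369.6], 0.71), ([208.6, 201.8], 0.55)]
```

View pics/scene0.png

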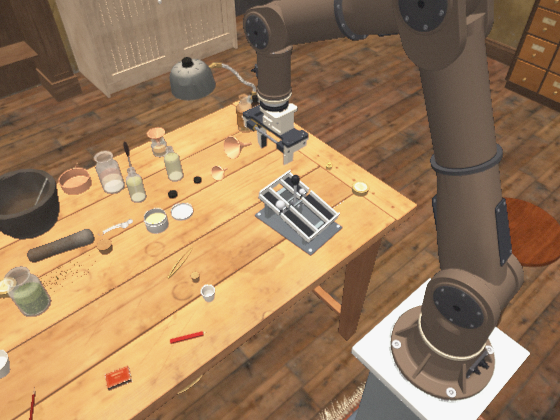

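View pics/side0.png

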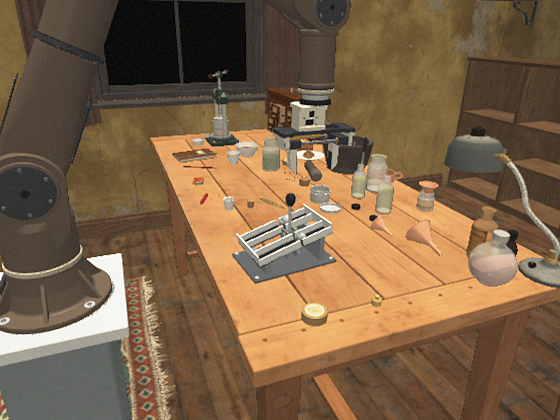

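View pics/wrist0.png

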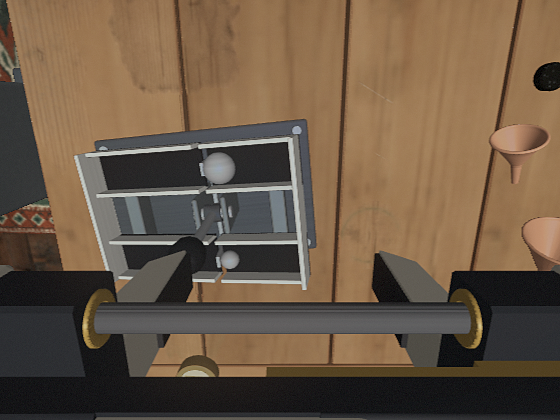

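```bash
cat > h.py <<'E'
import numpy as np,cv2
from scipy.spatial.transform import Rotation as R
def ray(p,uv):
    d=np.array([(uv[0]-p["cx"])/p["fx"],(uv[1]-p["cy"])/p["fy"],1.]);d=R.from_rotvec(p["rotation"]).apply(d) if np.ndim(p["rotation"])==1 else np.array(p["rotation"])@d
    return np.array(p["position"]),d/np.linalg.norm(d)
def tri(rs):
    A=0;b=0
    for o,d in rs:
        M=np.eye(3)-np.outer(d,d);A=A+M;b=b+M@o
    x=np.linalg.solve(A,b);return x,[round(1e3*np.linalg.norm((np.eye(3)-np.outer(d,d))@(x-o)),1) for o,d in rs]
def onz(p,uv,z):
    o,d=ray(p,uv);return o+d*(z-o[2])/d[2]
E
python3 - <<'E'
from cell import arm
from h import *
P={n:arm.get_image(n) for n in ["scene","side","wrist"]}
rs=[]
print(R.from_rotvec(arm.observe()["ee_rot"]).as_matrix().round(3))
big={}
for n,(u,v) in dict(scene=(280,200),side=(285,225),wrist=(210,230)).items():
    c=P[n]["frame"];s=6 if n!="wrist" else 3
    h,w=(45,60) if n!="wrist" else (95,130)
    c=c[v-h:v+h,u-w:u+w];cv2.imwrite(f"pics/{n}_c.png",cv2.resize(c,None,fx=s,fy=s,interpolation=cv2.INTER_CUBIC))
for q in ["ball_large","ball_small"]:
    for r in arm.search_frame(P["wrist"],q)[:1]: print(q,onz(P["wrist"],r["at"],.085))
import pickle;pickle.dump(P,open("P.pkl","wb"))
E
```

```text
[[ 0.  1. -0.]
 [-0. -0. -1.]
 [-1.  0.  0.]]
ball_large [0.56929502 0.0246482  0.085     ]
ball_small [ 0.57698258 -0.06215451  0.085     ]
```

View pics/scene_c.png

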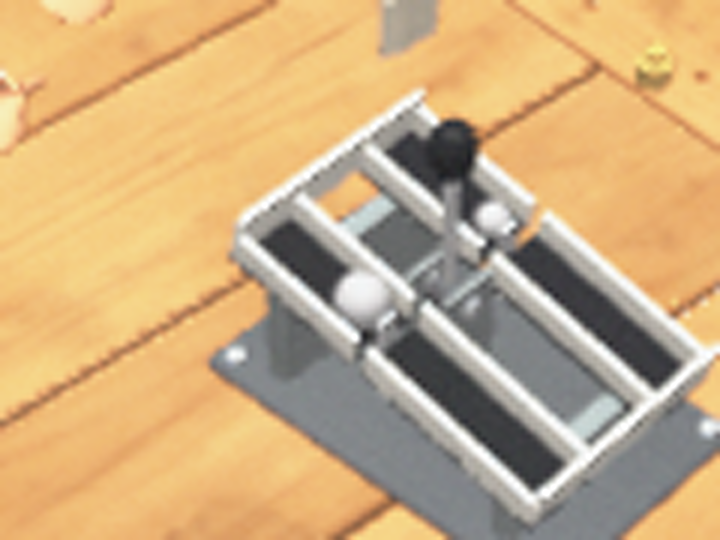

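View pics/side_c.png

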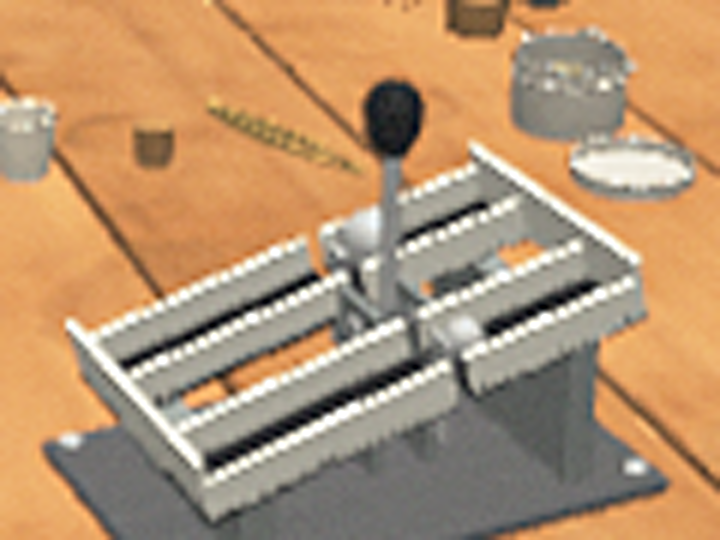

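View pics/wrist_c.png

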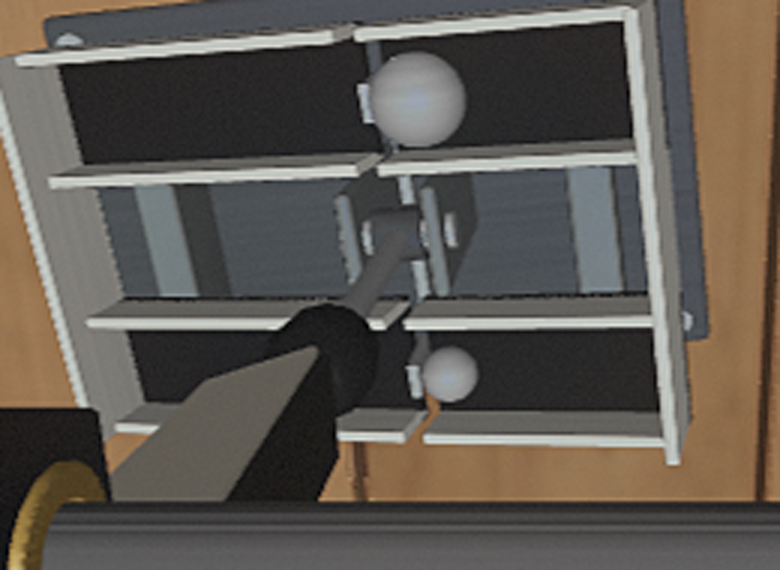

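Run:
```python
from h import *
import pickle
P=pickle.load(open("P.pkl","rb"))
print(tri([ray(P["scene"],(295.2,179.7)),ray(P["side"],(290.5,199.7)),ray(P["wrist"],(188.3,254.3))]))
f=lambda u,v:(u/3+80,v/3+135)
bl=onz(P["wrist"],f(418,98),.088);bs=onz(P["wrist"],f(450,374),.082);print(bl,bs)
d=bl-bs;print("yaw approx",np.degrees(np.arctan2(-d[0],d[1])))
# pivot along wrist
print("pivot",onz(P["wrist"],f(395,232),.07))
# rear wall top edge ends
a=onz(P["wrist"],f(633,10),.118);b=onz(P["wrist"],f(675,460),.118);print(a,b,np.degrees(np.arctan2(-(a-b)[0],(a-b)[1])))
a=onz(P["scene"],np.array((424,97))/6+(220,155),.118);b=onz(P["scene"],np.array((240,232))/6+(220,155),.118);print(a,b,np.degrees(np.arctan2(-(b-a)[0],(b-a)[1])))
```

```text
(array([ 0.5599395 , -0.02033756,  0.16284578]), [np.float64(1.0), np.float64(0.5), np.float64(1.0)])
[0.57221038 0.02796033 0.088     ] [ 0.57655341 -0.06218949  0.082     ]
yaw approx 2.758133596164742
pivot [ 0.55929542 -0.01832027  0.07      ]
[0.63324302 0.05582013 0.118     ] [ 0.64642635 -0.07243219  0.118     ] 5.8689431796281495
[ 0.63270876 -0.07039696  0.118     ] [0.61743889 0.0621784  0.118     ] 6.570305568968953
```

>>> servo_tool([
  [[0, 0, 3], [0, 0, 0]],
  [[0, -3, 4], [0, 0, 0]],
  [[-3, -6, 4], [0, 0, 6]],
  [[-5.9, -7.5, 4], [0, 0, 6]],
  [[-5.9, -7.5, 2], [0, 0, 6]],
  [[-5.9, -7.5, -1], [0, 0, 6]],
  [[-5.9, -7.5, -4.3], [0, 0, 6]],
  [[-5.9, -7.5, -4.3], [0, 0, 6]],
  [[-5.9, -7.5, -4.3], [0, 0, 6]],
  [[-5.9, -7.5, -4.3], [0, 0, 6]],
], grip=0, squeeze=10)

```text
clock: 2.0
position: [0.5673, -0.0751, 0.1529]
ee_rot: [1.133, 1.255, -1.13]
force: [0.1, -0.0, 0.2]
width: 0.178
```

```bash
cat > look.py <<'E'
import sys
from cell import arm
from h import *
t=sys.argv[1]
o=arm.observe();print(o["clock"],o["position"],o["force"],o["width"])
a=arm.get_image("scene")["frame"][150:260,220:360];b=arm.get_image("side")["frame"][160:290,205:355]
f=lambda c:cv2.resize(c,(400,int(400*c.shape[0]/c.shape[1])),interpolation=cv2.INTER_CUBIC)
a,b=f(a),f(b);h=max(len(a),len(b))
pad=lambda c:cv2.copyMakeBorder(c,0,h-len(c),0,0,0)
cv2.imwrite(f"pics/{t}.png",np.hstack([pad(a),pad(b)]))
w=arm.get_image("wrist");cv2.imwrite(f"pics/{t}w.png",w["frame"])
E
python3 look.py a1
```

```text
2.0 [ 0.56725588 -0.07506478  0.15292847] [ 0.09107639 -0.02930561  0.17909374] 0.17765246688400285
```

View pics/a1.png

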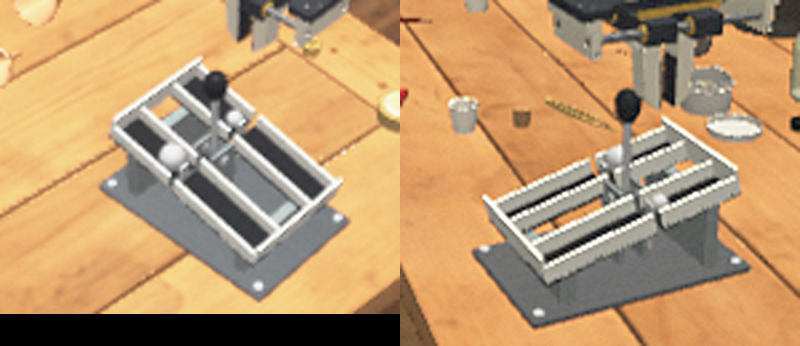

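View pics/a1w.png

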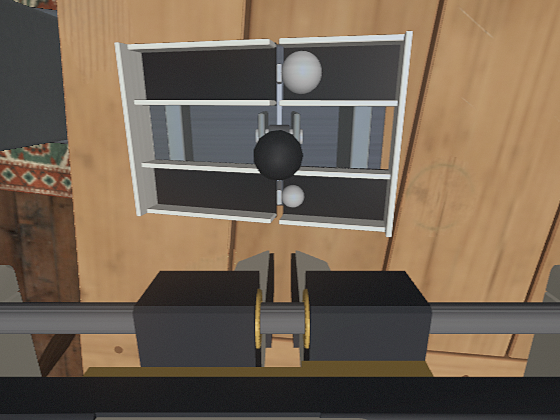

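>>> servo_tool([
  [[-0.1, 1, -0.3], [0, 0, 0]],
  [[-0.2, 2, -0.3], [0, 0, 0]],
  [[-0.3, 2.8, -0.3], [0, 0, 0]],
  [[-0.4, 3.5, -0.3], [0, 0, 0]],
  [[-0.5, 4.2, -0.3], [0, 0, 0]],
  [[-0.6, 5, -0.3], [0, 0, 0]],
  [[-0.7, 5.8, -0.3], [0, 0, 0]],
  [[-0.8, 6.6, -0.3], [0, 0, 0]],
  [[-0.8, 7.2, -0.3], [0, 0, 0]],
  [[-0.8, 7.4, -0.3], [0, 0, 0]],
  [[-0.8, 7.4, -0.3], [0, 0, 0]],
], grip=0)

```text
clock: 3.25
position: [0.5591, -0.0007, 0.1496]
ee_rot: [1.132, 1.255, -1.13]
force: [0.8, -0.6, 0.8]
width: -0.0
```

```bash
python3 look.py a2
```

```text
3.25 [ 0.55907067 -0.00074907  0.14963846] [ 0.82018488 -0.59815623  0.75463275] -0.0002635748585731604
```

View pics/a2.png

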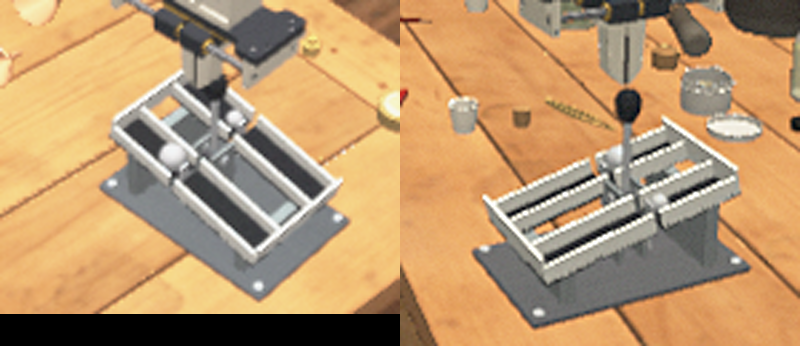

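View pics/a2w.png

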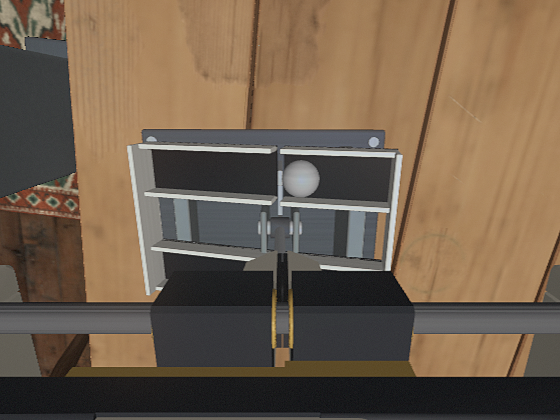

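Run:
```python
from cell import arm
from h import *
o=arm.observe();print(o["clock"],o["position"],o["force"],o["joints"])
for n in ["side","scene","wrist"]:
    p=arm.get_image(n)
    M=R.from_rotvec(p["rotation"])
    for q in (o["position"],np.array([.56,-.02,.164])):
        c=M.inv().apply(q-np.array(p["position"]));print(n,p["fx"]*c[0]/c[2]+p["cx"],p["fy"]*c[1]/c[2]+p["cy"])
    if n!="wrist":
        u,v=(290,185) if n=="side" else (295,175)
        cv2.imwrite(f"pics/b_{n}.png",cv2.resize(p["frame"][v-35:v+35,u-45:u+45],None,fx=8,fy=8,interpolation=cv2.INTER_CUBIC))
```

```text
3.4 [ 0.55906151 -0.00157568  0.14962823] [-0.8776763  -0.53715789  0.01136721] [-0.0878931   0.36932584 -0.00709592  1.79564021  0.00387464  0.97414402
  0.00738343]
side 287.2421384075949 202.11659596011694
side 290.5525909509386 199.39410915386838
scene 290.0728480436572 186.23103755060424
scene 294.7674454499339 179.45121091722282
wrist 279.7629660286114 245.9831398745213
wrist 278.0465781596994 285.67027079228694
```

View pics/b_side.png

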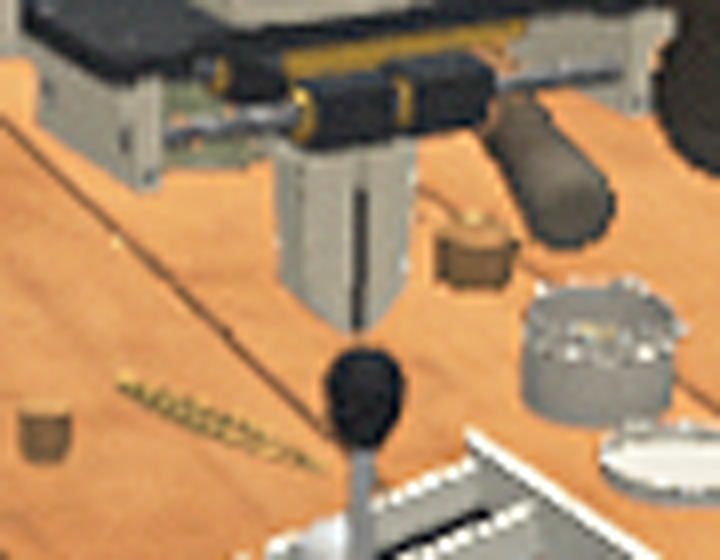

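View pics/b_scene.png

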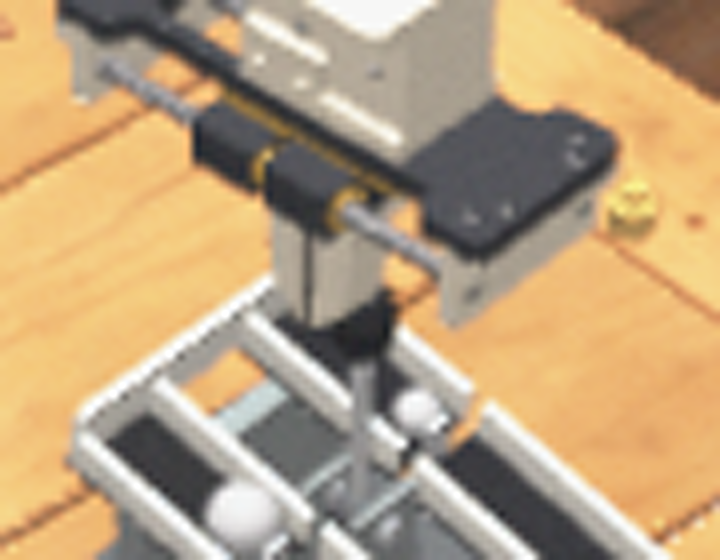

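Run:
```python
from h import *
import pickle
P=pickle.load(open("P.pkl","rb"))
# finger front/bottom tip, seam
print(tri([ray(P["scene"],(250+308/8,140+325/8)),ray(P["side"],(245+357/8,150+330/8))]))
print(tri([ray(P["scene"],(250+325/8,140+325/8)),ray(P["side"],(245+357/8,150+330/8))]))
# knob in the same pictures
print(tri([ray(P["scene"],(250+362/8,140+325/8)),ray(P["side"],(245+365/8,150+398/8))]))
```

```text
(array([0.5639946 , 0.00252298, 0.17436744]), [np.float64(3.5), np.float64(3.5)])
(array([ 0.56100638, -0.00194764,  0.17539614]), [np.float64(4.8), np.float64(4.8)])
(array([ 0.55899046, -0.0200119 ,  0.16205291]), [np.float64(1.6), np.float64(1.6)])
```

Run:
```python
from h import *
import pickle
P=pickle.load(open("P.pkl","rb"))
o,d=ray(P["side"],(245+357/8,150+330/8))
for y in (-.02,-.01,0,.01,.02): print(y,o+d*(y-o[1])/d[1])
from cell import arm
# start picture: fingertips at reported z .193, x .625+-.046..065, y 0
for n in ["side","scene"]:
    p=P[n];M=R.from_rotvec(p["rotation"])
    for q in ([.625-.046,0,.193],[.625+.046,0,.193],[.625-.065,0,.193]):
        c=M.inv().apply(np.array(q)-np.array(p["position"]));print(n,p["fx"]*c[0]/c[2]+p["cx"],p["fy"]*c[1]/c[2]+p["cy"])
    u,v=(300,165) if n=="side" else (285,150)
    cv2.imwrite(f"pics/c_{n}.png",cv2.resize(p["frame"][v-50:v+50,u-60:u+60],None,fx=6,fy=6,interpolation=cv2.INTER_CUBIC))
```

```text
-0.02 [ 0.55700195 -0.02        0.18598768]
-0.01 [ 0.56130082 -0.01        0.18179314]
0 [0.56559969 0.         0.17759859]
0.01 [0.56989856 0.01       0.17340405]
0.02 [0.57419743 0.02       0.1692095 ]
side 294.69148310562207 184.85765842478608
side 327.47253531764693 180.68750194067633
side 287.6822714493799 185.74931709540235
scene 285.12435493411704 171.4508617115116
scene 264.1388538092403 155.5455768790054
scene 289.6505425427692 174.88133986366938
```

View pics/c_side.png

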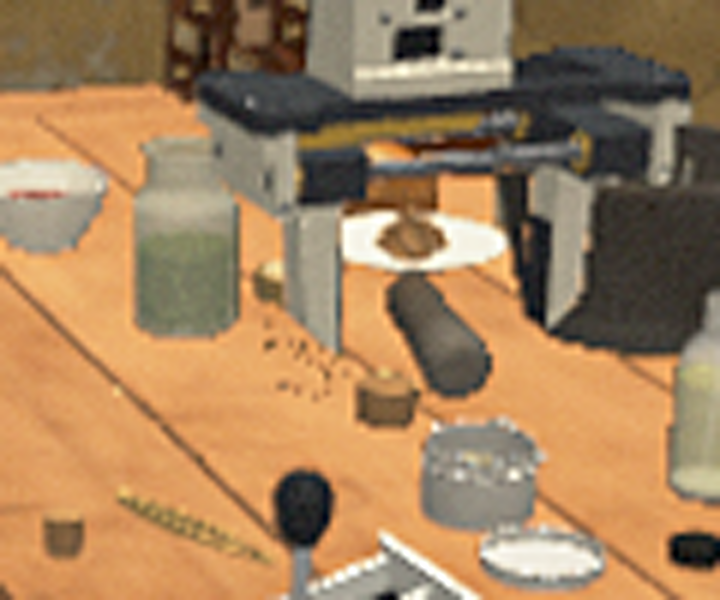

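View pics/c_scene.png

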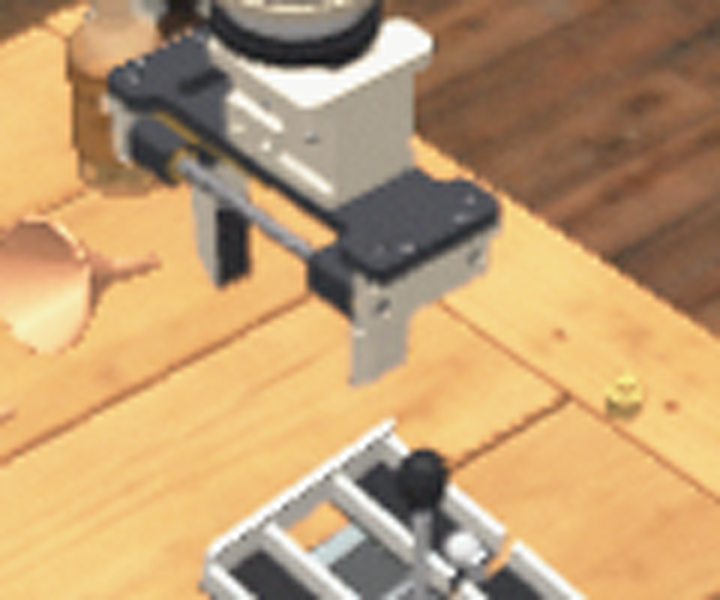

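The pictures disagree with the reported TCP: the real fingertips sit about 30 mm higher than reported. They passed just over the knob, and the lever is still upright. I'll back off, go lower and check with the cameras.

>>> servo_tool([
  [[0.1, -1, 0.4], [0, 0, 0]],
  [[0.4, -4, 0.4], [0, 0, 0]],
  [[0.8, -7, 0.4], [0, 0, 0]],
  [[0.8, -7.2, -1], [0, 0, 0]],
  [[0.8, -7.2, -2.8], [0, 0, 0]],
  [[0.8, -7.2, -2.8], [0, 0, 0]],
  [[0.8, -7.2, -2.8], [0, 0, 0]],
], grip=0)

```text
clock: 4.25
position: [0.5669, -0.074, 0.1219]
ee_rot: [1.133, 1.255, -1.131]
force: [-0.6, -0.3, 0.7]
width: 0.008
```

```bash
python3 look.py a3
python3 - <<'E'
from cell import arm
from h import *
for n,(u,v) in dict(side=(295,205),scene=(300,170)).items():
    p=arm.get_image(n);cv2.imwrite(f"pics/d_{n}.png",cv2.resize(p["frame"][v-35:v+35,u-45:u+45],None,fx=8,fy=8,interpolation=cv2.INTER_CUBIC))
E
```

```text
4.25 [ 0.56692292 -0.07398178  0.12193127] [-0.58826348 -0.34688778  0.69420214] 0.0075873088847787
```

View pics/d_side.png

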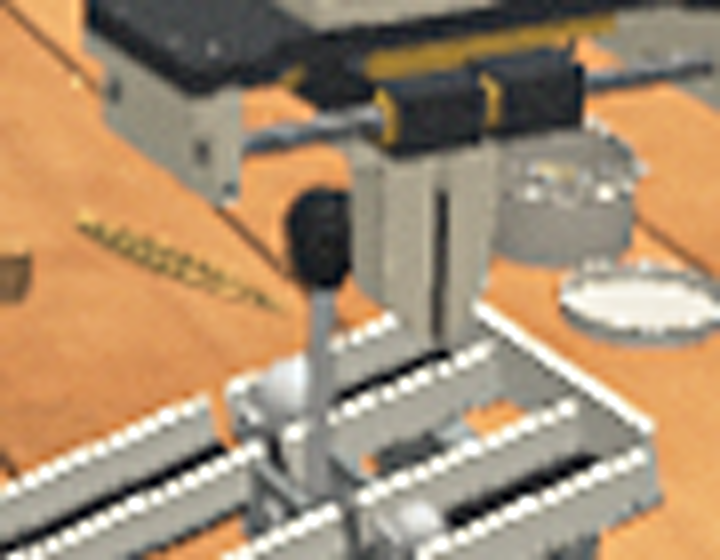

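View pics/d_scene.png

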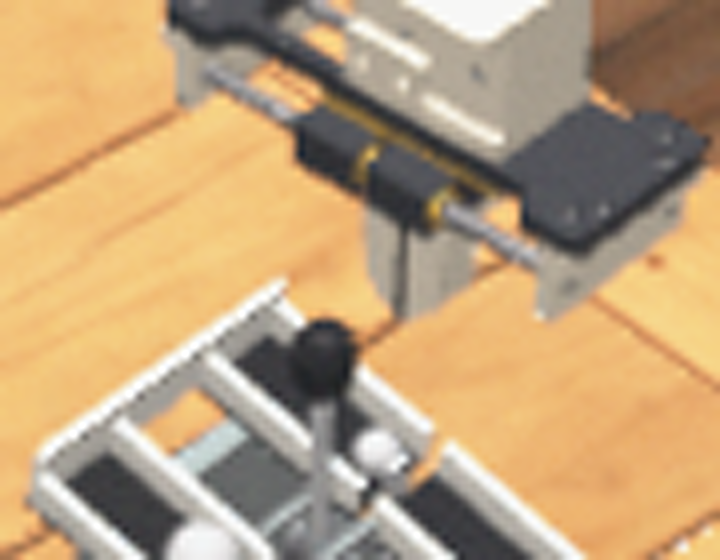

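View pics/a3w.png

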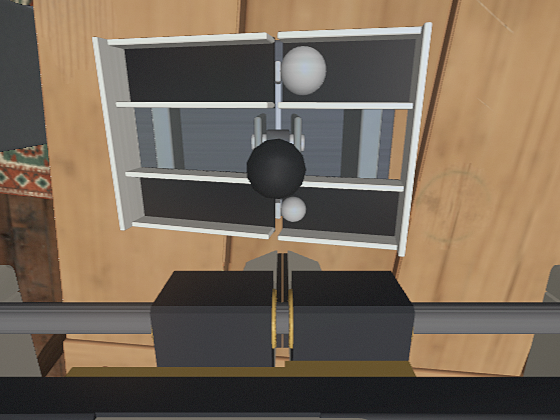

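Run:
```python
from h import *
import pickle
P=pickle.load(open("P.pkl","rb"))
print(tri([ray(P["scene"],(305,174.4)),ray(P["side"],(304.6,212.5))]))
for n in ["side","scene"]:
    p=P[n];M=R.from_rotvec(p["rotation"])
    for q in ([.567,-.074,.122],[.567,-.074,.152],[.567,-.074,.142],[.567,-.064,.142],[.567,-.084,.142]):
        c=M.inv().apply(np.array(q)-np.array(p["position"]));print(n,q,p["fx"]*c[0]/c[2]+p["cx"],p["fy"]*c[1]/c[2]+p["cy"])
```

```text
(array([ 0.5733602 , -0.07176739,  0.1465522 ]), [np.float64(2.1), np.float64(2.1)])
side [0.567, -0.074, 0.122] 301.57268901983036 223.1367439524568
side [0.567, -0.074, 0.152] 301.9791709639006 211.7469602363986
side [0.567, -0.074, 0.142] 301.8426405113589 215.5725971380874
side [0.567, -0.064, 0.142] 300.13217850325356 213.96078132410437
side [0.567, -0.084, 0.142] 303.58248662224025 217.21210240749798
scene [0.567, -0.074, 0.122] 306.3719810667789 180.71458548204762
scene [0.567, -0.074, 0.152] 306.77818534586777 173.11567156294183
scene [0.567, -0.074, 0.142] 306.6413673667606 175.67514249750062
scene [0.567, -0.064, 0.142] 304.1479818072071 177.17067155831114
scene [0.567, -0.084, 0.142] 309.1176682357628 174.18986080943057
```

>>> servo_tool([
  [[-0.4, 0, -0.8], [0, 0, 0]],
  [[-0.5, 1, -0.8], [0, 0, 0]],
  [[-0.6, 2, -0.8], [0, 0, 0]],
  [[-0.7, 3, -0.8], [0, 0, 0]],
  [[-0.8, 3.8, -0.8], [0, 0, 0]],
  [[-0.9, 4.4, -0.8], [0, 0, 0]],
  [[-0.9, 4.8, -0.8], [0, 0, 0]],
  [[-0.9, 4.8, -0.8], [0, 0, 0]],
], grip=0)

```text
clock: 5.3
position: [0.5585, -0.0248, 0.1144]
ee_rot: [1.133, 1.254, -1.129]
force: [-0.3, -0.5, -0.1]
width: 0.006
```

```bash
python3 look.py a4
```

```text
5.3 [ 0.55852715 -0.02476149  0.11444871] [-0.30663265 -0.49877297 -0.07024821] 0.005597181425877536
```

View pics/a4.png

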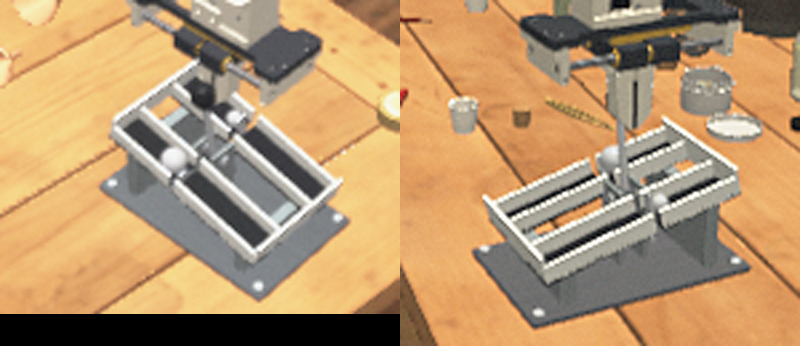

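View pics/a4w.png

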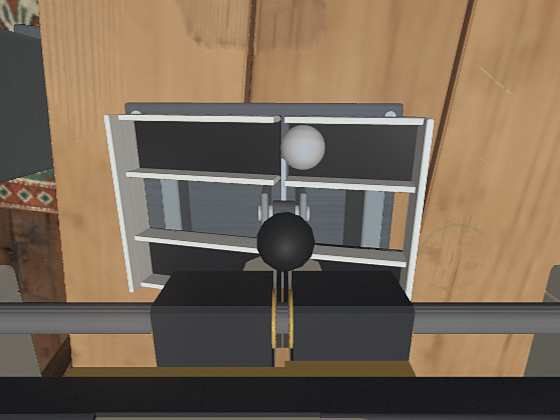

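>>> servo_tool([
  [[0, 0.7, 0], [0, 0, 0]],
  [[0, 1.4, 0], [0, 0, 0]],
  [[-0.1, 2.1, 0], [0, 0, 0]],
  [[-0.1, 2.7, 0], [0, 0, 0]],
  [[-0.1, 3.1, 0], [0, 0, 0]],
  [[-0.1, 3.1, 0], [0, 0, 0]],
  [[-0.1, 3.1, 0], [0, 0, 0]],
], grip=0)

```text
clock: 6.15
position: [0.5573, 0.005, 0.1144]
ee_rot: [1.133, 1.253, -1.13]
force: [-1.3, -4.0, -0.6]
width: 0.007
```

```bash
python3 look.py a5
```

```text
6.15 [0.55729307 0.00502382 0.11440427] [-1.28544247 -3.97401964 -0.59686771] 0.007278899829573746
```

View pics/a5.png

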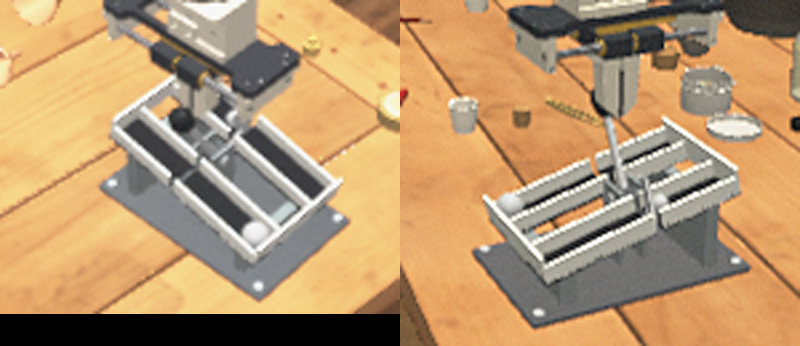

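View pics/a5w.png

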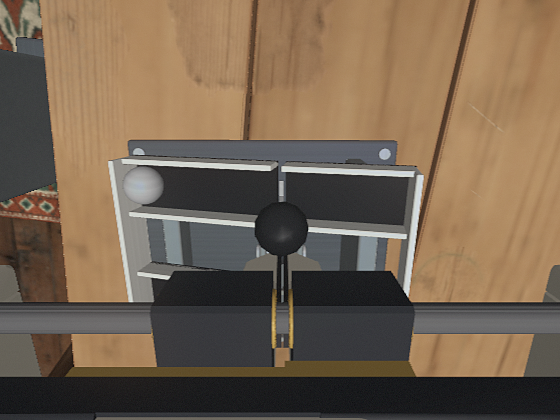

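>>> servo_tool([
  [[0, 0.1, 0], [0, 0, 0]],
  [[0, 0.1, 0], [0, 0, 0]],
  [[0, 0.1, 0], [0, 0, 0]],
  [[0, 0.1, 0], [0, 0, 0]],
  [[0, 0.1, 0], [0, 0, 0]],
  [[0, 0.1, 0], [0, 0, 0]],
  [[0, 0.1, 0], [0, 0, 0]],
  [[0, 0.1, 0], [0, 0, 0]],
  [[0, 0.1, 0], [0, 0, 0]],
  [[0, 0.1, 0], [0, 0, 0]],
  [[0, 0.1, 0], [0, 0, 0]],
  [[0, 0.1, 0], [0, 0, 0]],
], grip=0)

```text
clock: 7.5
position: [0.5572, 0.0056, 0.1143]
ee_rot: [1.133, 1.253, -1.131]
force: [-1.4, -5.2, -3.2]
width: 0.003
```

```bash
python3 look.py a6
python3 - <<'E'
from cell import arm
from h import *
p=arm.get_image("wrist")
k=onz(p,(281,229),.153);print(k)
for q in ["lever_knob"]:
    for r in arm.search_frame(p,q)[:2]: print(r["at"],r["score"],onz(p,r["at"],.153))
E
```

```text
7.5 [0.55720388 0.00562212 0.11432806] [-1.37932573 -5.17038484 -3.16495399] 0.0031478396068824748
[0.55533218 0.0307253  0.153     ]
[279.5, 223.9] 0.58 [0.55437876 0.0331703  0.153     ]
```

View pics/a6.png

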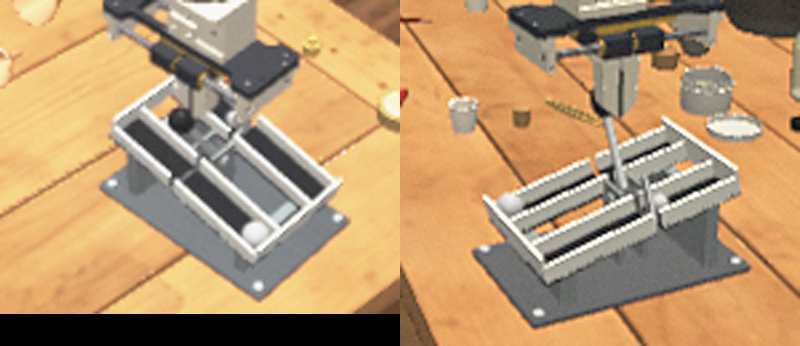

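>>> servo_tool([
  [[0, -0.7, 0], [0, 0, 0]],
  [[0.1, -1.4, 0], [0, 0, 0]],
  [[0.1, -2.1, 0], [0, 0, 0]],
  [[0.2, -2.8, 0], [0, 0, 0]],
  [[0.3, -3.5, 0], [0, 0, 0]],
  [[0.4, -4.2, 0], [0, 0, 0]],
  [[0.5, -4.9, 0], [0, 0, 0]],
  [[0.6, -5.7, 0], [0, 0, 0]],
  [[0.7, -7, 0], [0, 0, 0]],
  [[0.8, -8.5, 0], [0, 0, 0]],
  [[0.8, -9.5, 2], [0, 0, 0]],
  [[0.8, -9.5, 5], [0, 0, 0]],
], grip=0)

```text
clock: 8.95
position: [0.5636, -0.0926, 0.1633]
ee_rot: [1.133, 1.254, -1.137]
force: [0.9, 0.1, -1.1]
width: 0.005
```

>>> servo_tool([
  [[0, 0, 3], [0, 0, 0]],
  [[0, 0, 5], [0, 0, 0]],
  [[0, 0, 5], [0, 0, 0]],
  [[0, 0, 5], [0, 0, 0]],
  [[0, 0, 5], [0, 0, 0]],
  [[0, 0, 5], [0, 0, 0]],
  [[0, 0, 5], [0, 0, 0]],
  [[0, 0, 5], [0, 0, 0]],
])

```text
clock: 9.75
position: [0.5634, -0.0926, 0.2128]
ee_rot: [1.133, 1.255, -1.137]
force: [-0.6, -0.4, -0.4]
width: 0.01
```

```bash
python3 look.py a7
```

```text
9.75 [ 0.56339549 -0.0926107   0.21280074] [-0.58864932 -0.35724723 -0.36815994] 0.00982756057794753
```

View pics/a7.png

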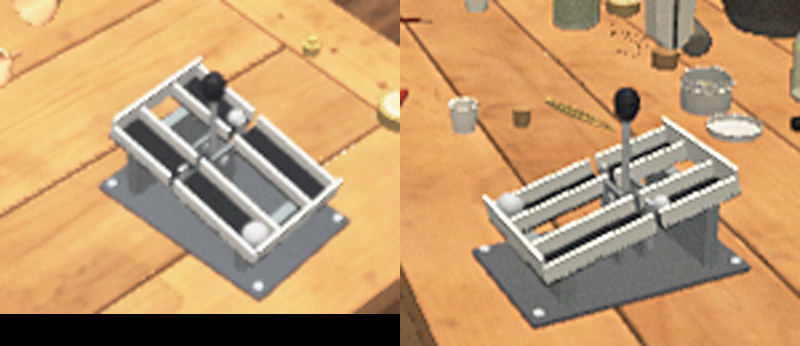

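View pics/a7w.png

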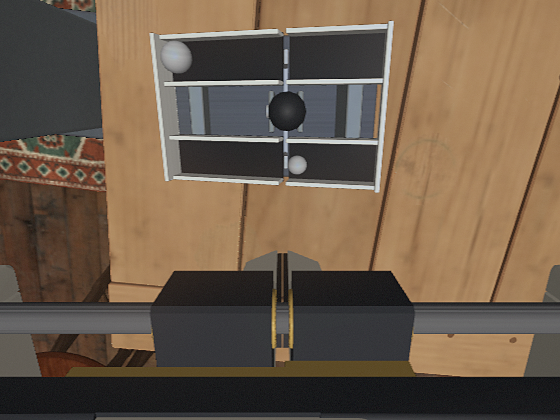

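Run:
```python
from cell import arm
from h import *
import pickle
P=pickle.load(open("P.pkl","rb"))
def knob(f,u,v):
    c=f[v-9:v+9,u-9:u+9].max(2)<60;m=cv2.moments(c.astype(np.uint8),True);return m["m10"]/m["m00"]+u-9,m["m01"]/m["m00"]+v-9
for n,(u,v) in dict(scene=(295,179),side=(290,199)).items():
    print(n,knob(P[n]["frame"],u,v),knob(arm.get_image(n)["frame"],u,v))
p=arm.get_image("wrist");print(onz(p,(287,111),.165))
for s in ["scene","side"]:
    p=arm.get_image(s)
    for q in ["salve","brass_weight","porcelain_crucible"]:
        a=arm.search_frame(P[s],q) if 0 else None
        r=arm.search_frame(p,q)[:1];print(s,q,[x["at"] for x in r])
    d=cv2.absdiff(p["frame"],P[s]["frame"]);print(d.mean())
```

```text
scene (294.68, 181.1) (293.9, 181.42)
side (290.09411764705885, 199.24705882352941) (289.72093023255815, 198.74418604651163)
[ 0.56063876 -0.01637517  0.165     ]
scene salve [[360.4, 189.7]]
scene brass_weight []
scene porcelain_crucible [[209.0, 294.9]]
6.4313010204081635
side salve [[313.6, 313.3]]
side brass_weight [[377.9, 299.9]]
side porcelain_crucible [[229.8, 205.6]]
4.957947845804989
```

```bash
python3 -c "
from cell import arm
print(arm.sign_off(), arm.observe()['clock'])"
```

```text
the job is handed in; nothing more can be done
the job is handed in; nothing more can be done
```

I tilted the lever about 0.55 rad towards the left lane, where the larger ball was, using the closed fingers on the knob. I held it there for a bit over a second, then let it spring back. I handed the job in just after 9.75 s; no verdict is given.

**Last checks:**
- **Balls:** the larger ball lies at the foot of the left lane and the smaller one is still behind its gate.
- **Lever:** it stands upright, with the knob about 2–3 mm (roughly 0.03 rad) to the left of where it started. That is inside the 0.08 rad limit.
- **Robot:** the gripper is clear of everything, and the arm never went near the balls.
- **Bystanders:** the salve tin, the brass weight and the crucible look unmoved in the pictures. I did not measure their shift, and the network missed the brass weight in one of the two views.

**What disagreed:** the cameras put the real fingertips about 25–30 mm higher than the reported TCP. My first push therefore passed just over the knob without tilting the lever. I corrected the height from the pictures and the second push worked.

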